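# Close the bento with its nested lids and hold the cover up for the spoon

## Task

The cutlery case is lying across the open bento box: lift it away and lay it down gently, lengthwise, on the drying mat. Then pick up the two nested lids together by the inner lid's finger tabs, lower them level onto the box so that the inner lid is fully seated, let go of the tabs, and lift the outer lid alone straight up, leaving the inner lid seated, so that I can lay the teaspoon in under it. Finish while still holding the outer lid level, a hand's breadth above the box; keep the lids together until the inner one is home, do not shove the box about or let things drop, and leave everything else on the counter where it is.

Things in the scene. Friction and masses are not known exactly. Their poses are not given: they have to be found in the camera images.
- bento: Purple slim bento box, open at the top, empty, loose on the counter, about 0.17 kg: 160 long (its x) x 58 wide (its y) x 50 high (z), walls 2.5 thick, so the opening is 155 x 53. Origin: centre of its underside, on the counter. The same turned half round. It can be at the left, middle or right place, with the case lying across its rim.
- inner_lid: Off-white inner lid, 55 g, lying level, outer lid nested on it. From below: tapered plug 12 deep (143x41 at the foot, 149x47 above: 3 play each side in the box), flange 160 (x) x 58 (y) x 6 that rests on the rim, locating lip 143x43, 5 high. Origin: centre of the plug's underside, height 0 on the counter, 38 above the box's origin when seated. Fits either way round.
- tab_a (a point): Middle of the outer face of the inner lid's finger tab on its +y side, 15 above the inner lid's origin. The tab sticks out of the flange at the middle of the long side: 36 long in x, 6 thick (12 to 18 above the origin). The two outer faces are 68 apart, each 5 beyond the box's wall and 7 beyond the outer lid's side.
- tab_b (a point): Middle of the outer face of the inner lid's finger tab on its -y side, 15 above the inner lid's origin. The tab sticks out of the flange at the middle of the long side: 36 long in x, 6 thick (12 to 18 above the origin). The two outer faces are 68 apart, each 5 beyond the box's wall and 7 beyond the outer lid's side.
- outer_lid: Purple outer lid (cover), about 70 g: an upturned shallow tray 154 long (x) x 54 wide (y) x 24 high, walls 2.5, smooth upright sides, flat top. It only rests on the inner lid's flange, over the locating lip with 3 of play all round; no catch. Origin: centre of its lower edge, 18 above the inner lid's origin while nested (its top is then 42 above that).
- case: Closed grey plastic cutlery case, about 80 g: 190 long (x) x 36 wide (y) x 20 high (z). It lies flat across the bento's rim, roughly square to the box, its ends overhanging both sides. Origin: centre of its underside, 50 above the counter at the start.
- mat: Dark grey ribbed drying mat stuck to the counter: 220 long (x) x 90 wide (y) x 4 thick. Origin: centre of its underside, so its top is 4 above the origin. At the left, middle or right place.
- mug: White ceramic mug, 76 across, 88 high, behind the work. Origin: centre of its underside. Leave alone.
- canister: Empty clear acrylic canister, 90 across, 120 high, behind the work. Origin: centre of its underside. Leave alone.
- teaspoon: Steel teaspoon lying on the counter between two of the places, 140 long (x), under 12 high. Origin: near its middle, on the counter. Leave alone.
- rice_bowl: Rice bowl, 110 across, 55 high, behind the work. Origin: centre of its underside. Leave alone.
- soy_bottle: Glass sauce bottle, 52 across, 150 high, behind the work. Origin: centre of its underside. Leave alone.
- spice_jar: Small glass jar, 44 across, 70 high, standing near the robot between two of the places. Origin: centre of its underside. Leave alone.
- sponge: Dish sponge, 95 x 62 x 34 high, at the right end. Origin: centre of its underside. Leave alone.
There are look-alikes about, which are no part of the job. Of the things that look like the inner_lid, take the one that is farthest to the robot's left at the start.

How it is judged:
By the outcome, as a careful person would: the job done as asked, in the order asked, and still so for the second after the job is handed in, while the arm keeps its last pose, push and grip.
It also fails if it takes over 72 s, if anything falls off the work surface, if the arm or the gripper's body presses on something with over 40 N, if the wrist force passes 120 N, or if a joint passes its speed limit or range.

## Robot

A 6-joint arm with a two-finger parallel gripper is mounted at the origin on the work surface. World frame = base frame: x ahead of the robot, y to its left, z up, the work surface at z = 0. Lengths are in m, angles in rad, forces in N, time in s.
With the tool pointing down it reaches from about 0.275 to 0.725 m from the base axis. Payload 5.6 kg.
Tool frame: the origin (TCP) lies midway between the tips of the shut fingers; the grasp point (between the pads) lies 19 mm behind it; x points along the fingers, y is the direction in which the jaws open and shut, and the axes are right-handed (so a half turn about x gives the same grasp; the last joint's range is limited). The gripper opens to 85 mm and grips with 20 to 120 N. Pads are 22 mm wide; open, the fingers measure 114 mm over their backs; the gripper's body (76 mm by 85 mm) begins 54 mm behind the grasp point. The pads swing forward as they close: fully open they stand 13 mm farther back than shut.
Start: joints at [-1.013, 0.255, 0.108, 0, -1.424, -0.285], TCP at [0.148, -0.53, 0.231] pointing down, gripper open.
Joint ranges: [-2.95, 2.95], [-1.21, 1.97], [-1.09, 1.5], [-2.87, 1.71], [-2.94, -0.07], [-3.05, 3.05]. Speed limits (rad/s): [2.57, 2.57, 3.14, 3.14, 3.14, 3.14].

## Interface

Orientations are given as a rotation vector (axis times angle).
In Python, from cell import manip, read_camera, calibration, hand_in gives the robot as it stands.
- The arm moves only by the shell command python3 -m handwheel 'ROWS'. ROWS is JSON, one flat list of numbers, 7 for each row, row after row: the finger opening in mm, from 0 to 85.4, then the shift along the tool's x, y, z in units of 30 mm (1.0 is 30 mm), then the turn, a rotation vector about the tool's x, y, z in degrees. A call has 1 to 12 rows; each row is the pose to reach, as a shift and turn from the pose commanded when the call began, along the tool's axes at that moment; what a row does not reach only later rows make up. A row lasts 1/10 s, in which the tool goes at most 50 mm and 8.59 degrees, less where a joint would pass 70% of its speed; a pose out of reach is approached as far as the arm can. A call with a gripper value outside its range is refused whole. The fingers move at their own pace and stop on an object; the grip force is fixed at half the most. Time passes only in rows, so rows that repeat a pose let the fingers close. It gives the time, the measured TCP pose, the force and the opening at its end, in the units of the state.
- manip.get_obs(): the state, without advancing time (a new reading comes with each control period).
- read_camera(name): name is "side" or "top"; returns the picture (384x512x3 uint8, blue, green, red); there is no depth.
- calibration(name): a dict with "intrinsics" (3x3 intrinsics, pixels), "xyz" and "attitude" of the camera in the world. Camera axes: x right, y down, z forward; pixel columns grow to the right and rows downward; lengths in m; the calibration is good to about 2 mm. A picture is of the moment at which its call begins. calibration takes no time and is no camera call.
- hand_in(): hands the job in, once; it reports no verdict.
The state is a dict: "clock": time; "joint_pos": joint angles; "joint_vel": joint speeds; "effort": joint torques, N m; "tcp_pos": TCP position; "tcp_rot": TCP orientation; "wrist_force": force on the tool from outside, world axes, zero at the start; "torque": the same for the moment, N m; "opening": finger opening in m.
Only numpy, scipy, OpenCV 4.12 (cv2) and the standard library are available. Lean on these libraries where they do the work, as an engineer would, in place of code of your own. Each camera call takes 0.05 s, during which the arm holds its last target. There are 200 camera calls.

## Working session

There is one attempt and no reset: what is moved stays moved. The work goes in short steps, Python scripts to look and compute and a shell command to move; the robot and the scene stay as the last step left them, time stands still between calls to the robot, and variables do not carry over. Pictures are saved under pics/ and viewed, about 8 in all and at most 12, crops included, and the job is handed in when it is done.

```bash
mkdir -p pics; ls
python3 - <<'E'
from cell import manip, read_camera, calibration
import cv2
for n in("top","side"):
    cv2.imwrite(f"pics/{n}0.png",read_camera(n)); print(n,calibration(n))
o=manip.get_obs();print(o)
E
```

```text
pics
top {'intrinsics': array([[405.71642759,   0.        , 257.69391957],
       [  0.        , 405.71642759, 191.7077456 ],
       [  0.        ,   0.        ,   1.        ]]), 'xyz': array([ 0.37328104, -0.11164654,  1.17002538]), 'attitude': array([-2.15537369,  2.14383976, -0.11499446])}
side {'intrinsics': array([[434.38264182,   0.        , 253.3232219 ],
       [  0.        , 434.38264182, 180.76955617],
       [  0.        ,   0.        ,   1.        ]]), 'xyz': array([-0.12249918,  0.91092743,  0.75506478]), 'attitude': array([-0.63372247,  2.41984968, -1.3951813 ])}
{'clock': 0.1, 'joint_pos': array([-1.01338986e+00,  2.55682362e-01,  1.07188403e-01, -3.99772128e-04,
       -1.42393483e+00, -2.84626522e-01]), 'joint_vel': array([ 0.00135465, -0.0015456 ,  0.00564476,  0.00229325,  0.00143248,
       -0.00075448]), 'effort': array([-4.57123242e-03, -3.87602985e+01,  2.38470536e+01,  5.37818089e+00,
       -3.90527974e-03, -9.66513696e-07]), 'tcp_pos': array([ 0.14812153, -0.52923254,  0.23051411]), 'tcp_rot': array([-0.21278324,  1.5604807 ,  0.21538414]), 'wrist_force': array([-0.60516467,  0.55131652, -0.38421724]), 'torque': array([ 0.01701582, -0.0262859 ,  0.02719323]), 'opening': 0.08529179545778097}
```

View pics/top0.png

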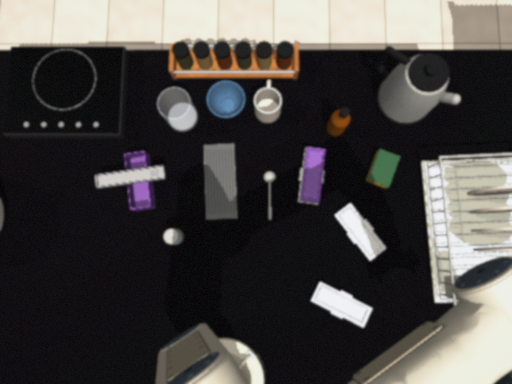

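View pics/side0.png

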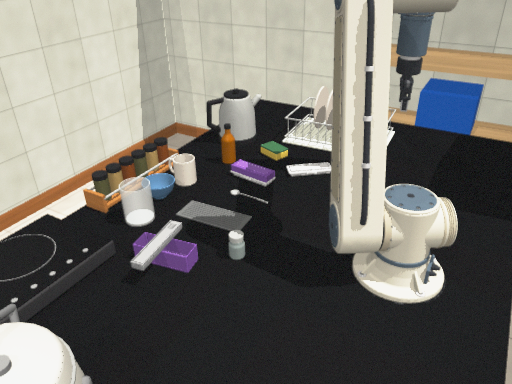

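Top view: the bento is at (140,180) with the white-grey case across it, the mat at (220,181), and the teaspoon at (269,195). Candidates for the inner lid are the one under the purple cover at (312,176), a bare white one at (360,232) and another at (341,303). The leftmost is (312,176), with the nested cover. I'll check it in a close crop and measure.

```bash
cat > h.py <<'E'
import numpy as np, cv2
from scipy.spatial.transform import Rotation as R
from cell import manip, read_camera, calibration
def cast(n,px,z):
    c=calibration(n);K=c["intrinsics"];A=R.from_rotvec(c["attitude"]).as_matrix()
    p=np.atleast_2d(np.array(px,float)); d=np.c_[p,np.ones(len(p))]@np.linalg.inv(K).T@A.T
    return c["xyz"]+d*((z-c["xyz"][2])/d[:,2])[:,None]
def proj(n,P):
    c=calibration(n);K=c["intrinsics"];A=R.from_rotvec(c["attitude"]).as_matrix()
    q=(np.atleast_2d(P)-c["xyz"])@A@K.T
    return q[:,:2]/q[:,2:]
def tcp():
    o=manip.get_obs();return o,o["tcp_pos"],R.from_rotvec(o["tcp_rot"]).as_matrix()
def rect(n,mask,z,mn=60):
    cs,_=cv2.findContours(mask.astype(np.uint8),cv2.RETR_EXTERNAL,cv2.CHAIN_APPROX_NONE)
    out=[]
    for c in cs:
        if cv2.contourArea(c)<mn: continue
        P=cast(n,c[:,0,:],z)[:,:2]*1000
        out.append((c[:,0].mean(0).round(),np.round(cv2.boxPoints(cv2.minAreaRect(P.astype(np.float32))),0).tolist(),[np.round(v,1) for v in cv2.minAreaRect(P.astype(np.float32))]))
    return out
E
python3 - <<'E'
from h import *
im=read_camera("top"); 
hsv=cv2.cvtColor(im,cv2.COLOR_BGR2HSV)
pur=(hsv[...,0]>125)&(hsv[...,0]<155)&(hsv[...,1]>100)&(hsv[...,2]>40)
for z in(0.042,0.05):
    print(z,*rect("top",pur,z,30),sep="\n")
low=hsv[...,1]<50
w=np.zeros(pur.shape,bool);w[150:225,85:175]=1
print("case",rect("top",low&(hsv[...,2]>110)&w,0.07))
w=np.zeros(pur.shape,bool);w[135:228,195:245]=1
print("mat",rect("top",low&(hsv[...,2]>45)&w,0.004))
a=cv2.resize(im[140:220,285:345],None,fx=7,fy=7,interpolation=cv2.INTER_CUBIC)[:560]
b=cv2.resize(im[140:220,90:138+35],None,fx=4.5,fy=7,interpolation=cv2.INTER_CUBIC)
cv2.imwrite("pics/c1.png",np.hstack([a,cv2.resize(b,(373,560))]))
o,p,A=tcp();print(A.round(3))
E
```

```text
0.042
(array([141., 196.]), [[453.0, 270.0], [466.0, 193.0], [543.0, 205.0], [531.0, 282.0]], [array([498.3, 237.4]), array([78.5, 77.3]), np.float64(9.0)])
(array([135., 159.]), [[579.0, 289.0], [587.0, 214.0], [635.0, 219.0], [627.0, 294.0]], [array([607.3, 253.8]), array([48.3, 75.9]), np.float64(6.0)])
(array([313., 173.]), [[485.0, -270.0], [642.0, -286.0], [648.0, -229.0], [491.0, -213.0]], [array([ 566.2, -249.5]), array([ 58., 158.]), np.float64(84.2)])
0.05
(array([141., 196.]), [[453.0, 267.0], [465.0, 191.0], [542.0, 203.0], [530.0, 279.0]], [array([497.4, 235. ]), array([77.9, 76.8]), np.float64(9.0)])
(array([135., 159.]), [[578.0, 286.0], [586.0, 211.0], [633.0, 216.0], [626.0, 291.0]], [array([605.6, 251.2]), array([48. , 75.4]), np.float64(6.0)])
(array([313., 173.]), [[484.0, -269.0], [640.0, -285.0], [646.0, -228.0], [490.0, -212.0]], [array([ 564.8, -248.5]), array([ 57.6, 156.8]), np.float64(84.2)])
case [(array([130., 176.]), [[519.0, 354.0], [547.0, 164.0], [586.0, 170.0], [558.0, 360.0]], [array([552.4, 261.9]), array([ 39.8, 192.3]), np.float64(8.4)])]
mat [(array([220., 181.]), [[437.0, 60.0], [442.0, -36.0], [666.0, -23.0], [660.0, 73.0]], [array([551.2,  18.2]), array([224.1,  96.2]), np.float64(3.3)])]
[[-0.001 -0.269  0.963]
 [ 0.001  0.963  0.269]
 [-1.     0.002 -0.   ]]
```

View pics/c1.png

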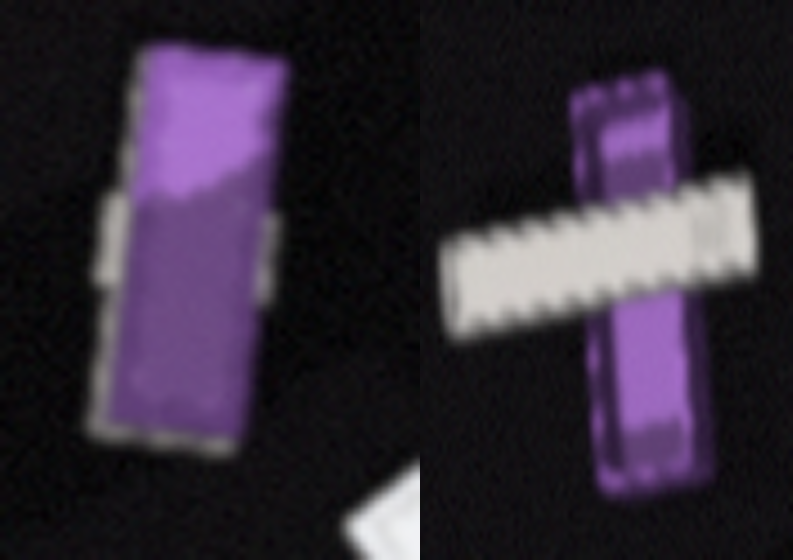

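The crop confirms it. The thing at (312,176) is the purple cover on an off-white lid, with tabs at crop (110,240) and (268,258). The case lies on the box, with its centre near (552,262) mm. The sizes agree with those given. Now to work out the first move, above the case.

```bash
cat > go.py <<'E'
# usage: go.py x y z psi(mm,deg) -> shift/turn row from the present pose to a tool-down pose with jaws at psi
from h import *; import sys
x,y,z,psi=map(float,sys.argv[1:5]);o,p,A=tcp()
c,s=np.cos(np.radians(psi)),np.sin(np.radians(psi))
B=np.c_[[0,0,-1],[c,s,0],np.cross([0,0,-1],[c,s,0])]
print("p",(p*1000).round(1),"psi",np.degrees(np.arctan2(A[1,1],A[0,1])).round(1),"shift",(A.T@(np.array([x,y,z])-p*1000)/30).round(3),"turn",np.degrees(R.from_matrix(A.T@B).as_rotvec()).round(2),"t",o["clock"],"q",np.degrees(o["joint_pos"]).round(0))
E
python3 go.py 553 263 200 188.4; python3 -m handwheel -h 2>&1 | head -5
```

```text
p [ 148.1 -529.3  230.6] psi 105.6 shift [ 1.05  21.796 20.111] turn [-8.277e+01  6.000e-02 -8.000e-02] t 0.15 q [-58.  15.   6.  -0. -82. -16.]
invalid input: not JSON, or not a number
```

```bash
python3 -m handwheel '[85,0,10,9.2,-40,0,0, 85,0,10,9.2,-40,0,0, 85,0,21.8,20.1,-83,0,0, 85,0,21.8,20.1,-83,0,0, 85,0,21.8,20.1,-83,0,0, 85,0,21.8,20.1,-83,0,0, 85,0,21.8,20.1,-83,0,0, 85,0,21.8,20.1,-83,0,0, 85,0,21.8,20.1,-83,0,0, 85,0,21.8,20.1,-83,0,0, 85,0,21.8,20.1,-83,0,0, 85,0,21.8,20.1,-83,0,0]'; python3 go.py 553 263 180 188.4
```

```text
clock: 1.35
tcp_pos: [0.4213, 0.0069, 0.2314]
tcp_rot: [-1.32, 1.133, 1.32]
wrist_force: [1.5, -0.7, -0.0]
opening: 0.0855
p [421.3   6.9 231.4] psi -171.3 shift [ 1.718 -5.627  7.775] turn [0.28 0.01 0.03] t 1.35 q [ 22.  -0. -11.  -0. -79. -14.]
```

```bash
python3 -m handwheel '[85,1,-5.6,7.8,0,0,0, 85,1,-5.6,7.8,0,0,0, 85,1,-5.6,7.8,0,0,0, 85,1,-5.6,7.8,0,0,0, 85,1,-5.6,7.8,0,0,0, 85,1,-5.6,7.8,0,0,0, 85,1,-5.6,7.8,0,0,0, 85,1,-5.6,7.8,0,0,0, 85,1,-5.6,7.8,0,0,0]'; python3 go.py 553 263 45 188.4
python3 - <<'E'
from h import *
cv2.imwrite("pics/t2.png",np.vstack([cv2.resize(read_camera("side")[150:300,60:260],(800,600))]))
E
```

```text
clock: 2.25
tcp_pos: [0.5518, 0.2607, 0.2014]
tcp_rot: [-1.319, 1.135, 1.319]
wrist_force: [0.1, -0.5, 0.7]
opening: 0.0851
p [551.8 260.7 201.4] psi -171.4 shift [ 5.215 -0.052  0.07 ] turn [ 0.21 -0.01 -0.  ] t 2.25 q [ 40.  22.  12.   0. -80. -31.]
```

View pics/t2.png

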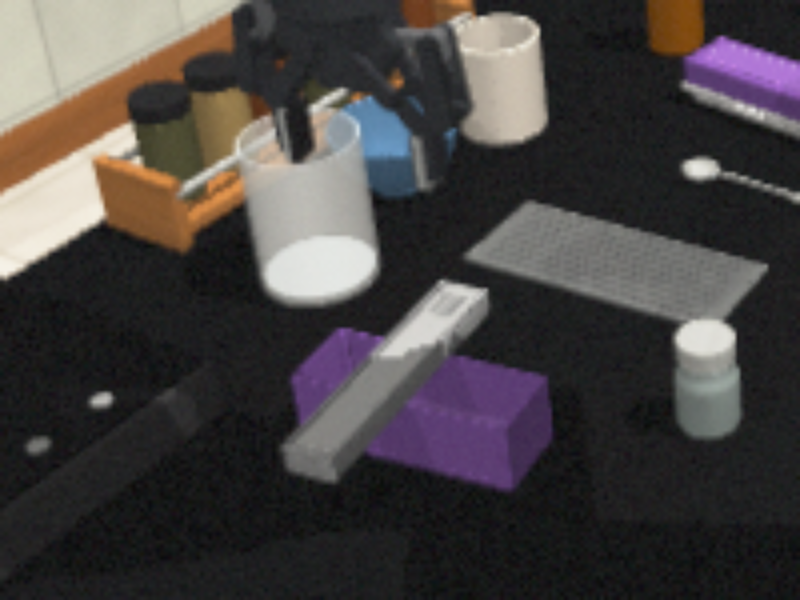

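```bash
python3 -m handwheel '[85,4,0,0,0,0,0, 85,4,0,0,0,0,0, 85,4,0,0,0,0,0,85,5.5,0,0,0,0,0, 85,5.5,0,0,0,0,0, 85,5.5,0,0,0,0,0, 30,5.5,0,0,0,0,0, 30,5.5,0,0,0,0,0, 30,5.5,0,0,0,0,0, 30,5.5,0,0,0,0,0, 30,5.5,0,0,0,0,0, 30,5.5,0,0,0,0,0]'; python3 go.py 553 263 37 188.4
```

```text
clock: 3.5
tcp_pos: [0.5528, 0.2618, 0.0379]
tcp_rot: [-1.32, 1.131, 1.318]
wrist_force: [-1.2, -0.8, 7.8]
opening: 0.0349
p [552.8 261.8  37.9] psi -171.3 shift [ 0.03  -0.011  0.038] turn [0.26 0.04 0.14] t 3.5 q [ 40.  28.  -3.   0. -59. -31.]
```

Held too deep: the fingertips reach below the case's underside, so it couldn't be laid down. I'll regrip 12 mm higher, then lift.

```bash
python3 -m handwheel '[60,0,0,0,0,0,0, 60,0,0,0,0,0,0, 60,-0.4,0,0,0,0,0, 60,-0.4,0,0,0,0,0, 25,-0.4,0,0,0,0,0, 25,-0.4,0,0,0,0,0, 25,-0.4,0,0,0,0,0, 25,-0.4,0,0,0,0,0, 25,-0.4,0,0,0,0,0]'; python3 -m handwheel '[25,-0.3,0,0,0,0,0, 25,-0.7,0,0,0,0,0, 25,-1.2,0,0,0,0,0, 25,-2,0,0,0,0,0, 25,-3,0,0,0,0,0, 25,-3.5,0,0,0,0,0, 25,-3.5,0,0,0,0,0, 25,-3.5,0,0,0,0,0]'; python3 go.py 551 18 150 93.3
python3 - <<'E'
from h import *
cv2.imwrite("pics/t3.png",cv2.resize(read_camera("side")[120:300,60:300],(800,600)))
E
```

```text
clock: 4.4
tcp_pos: [0.5522, 0.2614, 0.0486]
tcp_rot: [-1.32, 1.133, 1.319]
wrist_force: [-1.3, 0.6, 3.4]
opening: 0.0349
clock: 5.2
tcp_pos: [0.5516, 0.2613, 0.1531]
tcp_rot: [-1.319, 1.134, 1.32]
wrist_force: [0.1, -0.5, -1.5]
opening: 0.0348
p [551.6 261.3 153.1] psi -171.4 shift [ 0.1    1.235 -8.015] turn [ 9.532e+01 -1.000e-02 -5.000e-02] t 5.2 q [ 40.  23.   7.  -0. -74. -31.]
```

View pics/t3.png

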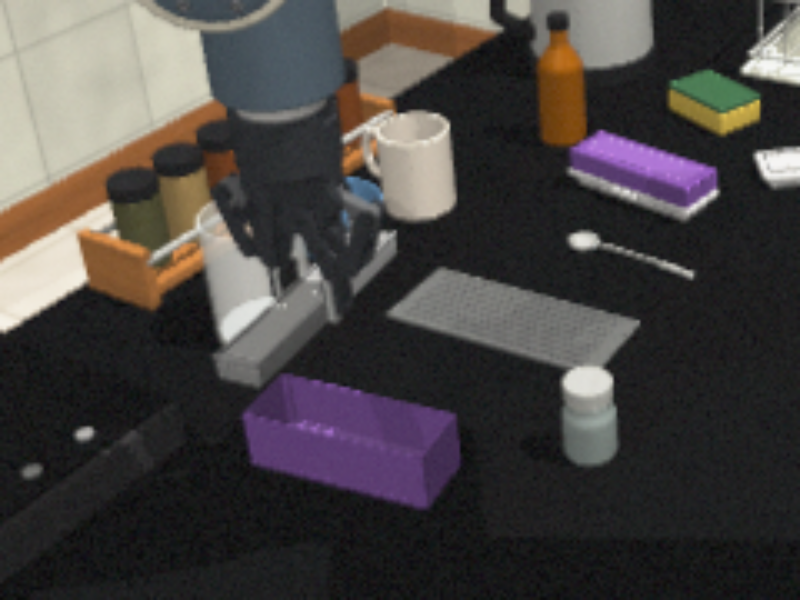

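```bash
python3 -m handwheel '[25,0,0.05,-0.4,4,0,0, 25,0,0.1,-1,11,0,0, 25,0,0.2,-1.8,19,0,0, 25,0,0.4,-2.6,27,0,0, 25,0,0.5,-3.4,35,0,0, 25,0,0.6,-4.2,43,0,0, 25,0,0.7,-5,51,0,0, 25,0,0.8,-5.8,59,0,0, 25,0,0.9,-6.6,67,0,0, 25,0,1,-7.2,75,0,0, 25,0,1.1,-7.7,83,0,0, 25,0,1.2,-8,90,0,0]';python3 go.py 551 18 50 93.3
```

```text
clock: 6.45
tcp_pos: [0.5514, 0.0173, 0.1518]
tcp_rot: [-0.113, 1.571, 0.113]
wrist_force: [0.0, 0.0, -1.3]
opening: 0.0348
p [551.4  17.3 151.8] psi 98.3 shift [ 3.392  0.025 -0.   ] turn [ 4.95 -0.18  0.02] t 6.45 q [  18.   17.   -2.   -0.  -71. -100.]
```

```bash
python3 -m handwheel '[25,0.5,0,0,3,0,0, 25,1.5,0,0,5,0,0, 25,2.5,0,0,5,0,0, 25,3.3,0,0,5,0,0, 25,4,0,0,5,0,0, 25,4.4,0,0,5,0,0, 25,4.65,0,0,5,0,0, 25,4.75,0,0,5,0,0, 25,4.8,0,0,5,0,0,25,4.83,0,0,5,0,0,25,4.83,0,0,5,0,0]';python3 go.py 551 18 3 93.3
```

```text
clock: 7.55
tcp_pos: [0.5528, 0.0187, 0.009]
tcp_rot: [-0.05, 1.569, 0.05]
wrist_force: [0.3, -0.3, -0.4]
opening: 0.0349
p [552.8  18.7   9. ] psi 93.6 shift [ 0.199 -0.021 -0.063] turn [ 0.33  0.07 -0.01] t 7.55 q [  18.   25.  -14.    0.  -51. -105.]
```

```bash
python3 -m handwheel '[25,0.04,0,0,0,0,0, 25,0.08,0,0,0,0,0, 25,0.12,0,0,0,0,0, 25,0.15,0,0,0,0,0, 25,0.15,0,0,0,0,0]';python3 -m handwheel '[25,0.04,0,0,0,0,0, 25,0.04,0,0,0,0,0]'
```

```text
clock: 8.05
tcp_pos: [0.5523, 0.0186, 0.0037]
tcp_rot: [-0.05, 1.571, 0.05]
wrist_force: [-1.0, 0.4, -0.3]
opening: 0.0349
clock: 8.25
tcp_pos: [0.5525, 0.0186, 0.0033]
tcp_rot: [-0.05, 1.57, 0.05]
wrist_force: [-2.1, 1.0, 4.5]
opening: 0.0349
```

```bash
python3 -m handwheel '[45,-0.02,0,0,0,0,0, 50,-0.02,0,0,0,0,0, 60,-0.02,0,0,0,0,0, 70,-0.05,0,0,0,0,0, 70,-0.3,0,0,0,0,0, 70,-1,0,0,0,0,0, 70,-2,0,0,0,0,0, 85,-3,0,0,0,0,0, 85,-4.5,0,0,0,0,0, 85,-5.5,0,0,0,0,0, 85,-5.5,0,0,0,0,0]'; python3 go.py 566 -249 140 84.2
```

```text
clock: 9.35
tcp_pos: [0.5553, 0.0188, 0.1737]
tcp_rot: [-0.049, 1.56, 0.051]
wrist_force: [1.5, 0.3, -0.2]
opening: 0.0847
p [555.3  18.8 173.7] psi 93.7 shift [ 1.115 -8.933 -0.226] turn [ 9.46  0.6  -0.09] t 9.35 q [  18.   16.   -0.    0.  -73. -105.]
```

```bash
cat > meas.py <<'E'
from h import *
def box(mask,zt,zb,signs,ang=None):
    cs,_=cv2.findContours(mask.astype(np.uint8),cv2.RETR_EXTERNAL,cv2.CHAIN_APPROX_NONE)
    c=max(cs,key=cv2.contourArea)[:,0,:]
    T=cast("top",c,zt)[:,:2]*1000;B=cast("top",c,zb)[:,:2]*1000
    q=cv2.boxPoints(cv2.minAreaRect(T.astype(np.float32)))
    e=max((q[1]-q[0],q[2]-q[1]),key=np.linalg.norm);e=e*np.sign(e[0])
    a=np.arctan2(e[1],e[0]);U=np.array([[np.cos(a),np.sin(a)],[-np.sin(a),np.cos(a)]])
    ctr=[];size=[]
    for k in(0,1):
        t=T@U[k];b=B@U[k]
        f,n=(np.percentile(t,98),np.percentile(b,2)) if signs[k]>0 else (np.percentile(t,2),np.percentile(b,98))
        ctr.append((f+n)/2);size.append(abs(f-n))
    return (np.array(ctr)@U).round(1),np.round(size,1),np.degrees(a).round(1)
if __name__=="__main__":
    im=read_camera("top");cv2.imwrite("pics/t4.png",im);hsv=cv2.cvtColor(im,cv2.COLOR_BGR2HSV)
    pur=(hsv[...,0]>125)&(hsv[...,0]<155)&(hsv[...,1]>80)&(hsv[...,2]>30)
    L=pur.copy();L[:,200:]=0;M=pur.copy();M[:,:280]=0
    print("bento",box(L,.05,0,(1,1)));print("lids",box(M,.042,.018,(1,-1)))
    w=(hsv[...,1]<70)&(hsv[...,2]>70);w[:, :290]=0;w[:,330:]=0;w[:140]=0;w[210:]=0
    r=im.max(2)[140:212,290:334];
    print("tabs", rect("top",w|M&(np.arange(512)<330),.018))
    g=np.hstack([cv2.resize(im[140:220,100:180],(480,480)),cv2.resize(im[140:220,195:247],(312,480))]);cv2.imwrite("pics/c4.png",g)
E
python3 meas.py
```

```text
bento (array([512.6, 237.3]), array([93.7, 51.6]), np.float32(9.0))
lids (array([ 568.2, -249.9]), array([155.1,  57.1]), np.float32(-6.9))
tabs [(array([312., 175.]), [[477.0, -272.0], [647.0, -294.0], [657.0, -219.0], [486.0, -198.0]], [array([ 566.7, -245.7]), array([ 75.4, 172.2]), np.float64(82.8)])]
```

View pics/c4.png

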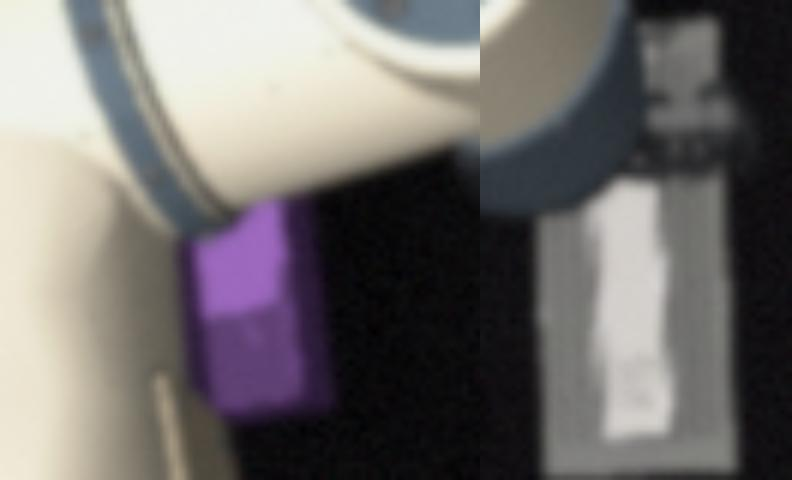

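```bash
python3 -m handwheel '[85,0.3,-4,-0.2,5,0,0, 85,0.5,-9,-0.4,10,0,0, 85,0.5,-9,-0.4,10,0,0, 85,0.5,-9,-0.4,10,0,0, 85,0.5,-9,-0.4,10,0,0, 85,0.5,-9,-0.4,10,0,0, 85,0.5,-9,-0.4,10,0,0, 85,0.5,-9,-0.4,10,0,0]'; python3 go.py 568 -250.5 0 83.7; python3 meas.py;  python3 - <<'E'
from h import *
im=read_camera("side");cv2.imwrite("pics/s5.png",cv2.resize(im[120:220,200:350],(720,480)))
cv2.imwrite("pics/c5.png",np.hstack([cv2.resize(cv2.imread("pics/t4.png")[140:220,100:180],(320,320)),cv2.resize(cv2.imread("pics/t4.png")[130:230,270:370],(320,320))]))
E
```

```text
clock: 10.2
tcp_pos: [0.5568, -0.2517, 0.1515]
tcp_rot: [0.089, 1.571, -0.088]
wrist_force: [-0.6, -0.8, 0.6]
opening: 0.085
p [ 556.8 -251.7  151.5] psi 83.6 shift [5.05  0.077 0.377] turn [-0.14 -0.12 -0.03] t 10.2 q [-10.  23.   7.  -0. -74. -87.]
bento (array([547. , 249.3]), array([166.5,  64.7]), np.float32(8.7))
lids (array([ 534.8, -245.7]), array([87.9, 56.7]), np.float32(-7.4))
tabs [(array([310., 187.]), [[476.0, -271.0], [579.0, -285.0], [589.0, -211.0], [487.0, -197.0]], [array([ 532.9, -241. ]), array([ 75.1, 103.5]), np.float64(82.1)]), (array([310., 150.]), [[600.0, -185.0], [601.0, -298.0], [668.0, -298.0], [668.0, -184.0]], [array([ 634.4, -241. ]), array([ 67.9, 113.1]), np.float64(0.1)])]
```

View pics/c5.png

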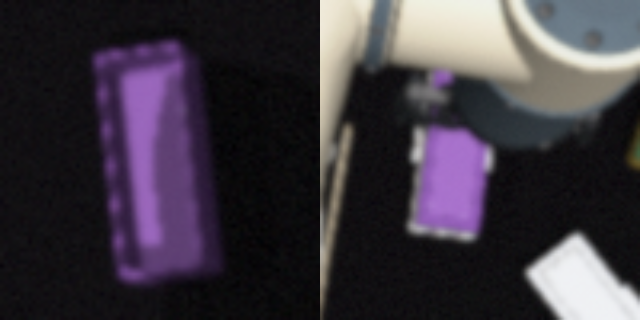

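Bento now clear: crop centre (160,160) of the left panel, centred on (547,249) mm, at +8.7°. The lids are undisturbed. Going down on the tabs.

```bash
python3 -m handwheel '[85,1,0.05,0.38,0,0,0, 85,2,0.05,0.38,0,0,0, 85,3,0.05,0.38,0,0,0, 85,4,0.05,0.38,0,0,0, 85,4.5,0.05,0.38,0,0,0, 85,4.8,0.05,0.38,0,0,0, 85,4.95,0.05,0.38,0,0,0, 85,5,0.05,0.38,0,0,0, 85,5,0.05,0.38,0,0,0]'; python3 go.py 568 -250.5 -2 83.7;  python3 - <<'E'
from h import *
im=read_camera("side");cv2.imwrite("pics/s6.png",cv2.resize(im[120:220,200:320],(792,600),interpolation=cv2.INTER_CUBIC))
print(proj("side",[[.568,-.2505,.042],[.568,-.216,.015]]))
E
```

```text
clock: 11.2
tcp_pos: [0.5696, -0.2513, 0.0035]
tcp_rot: [0.087, 1.568, -0.087]
wrist_force: [0.2, -0.2, 0.3]
opening: 0.0847
p [ 569.6 -251.3    3.5] psi 83.7 shift [ 0.184  0.019 -0.057] turn [-0.04  0.08  0.01] t 11.2 q [ -9.  31.  -3.   0. -55. -87.]
[[252.53181393 166.11735978]
 [247.73127329 177.0574062 ]]
```

View pics/s6.png

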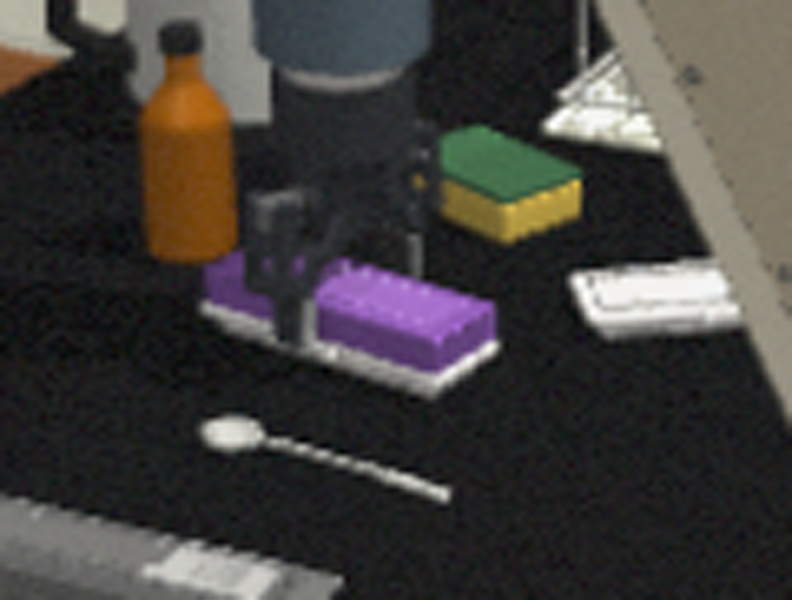

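```bash
python3 -m handwheel '[85,0.1,0,0,0,0,0, 85,0.24,0,0,0,0,0, 85,0.24,0,0,0,0,0, 74,0.24,0,0,0,0,0, 70,0.24,0,0,0,0,0, 64,0.24,0,0,0,0,0, 60,0.24,0,0,0,0,0, 60,0.24,0,0,0,0,0, 60,0.24,0,0,0,0,0]'; python3 -m handwheel '[60,-0.1,0,0,0,0,0, 60,-0.3,0,0,0,0,0, 60,-0.6,0,0,0,0,0, 60,-1,0,0,0,0,0, 60,-1,0,0,0,0,0]';   python3 - <<'E'
from h import *
im=read_camera("side");cv2.imwrite("pics/s7.png",cv2.resize(im[120:220,200:320],(792,600),interpolation=cv2.INTER_CUBIC))
E
```

```text
clock: 12.15
tcp_pos: [0.5695, -0.2515, -0.0038]
tcp_rot: [0.087, 1.568, -0.087]
wrist_force: [-0.7, 1.2, 5.7]
opening: 0.0662
clock: 12.65
tcp_pos: [0.5706, -0.252, 0.0281]
tcp_rot: [0.086, 1.565, -0.088]
wrist_force: [0.4, -0.4, -0.7]
opening: 0.0663
```

View pics/s7.png

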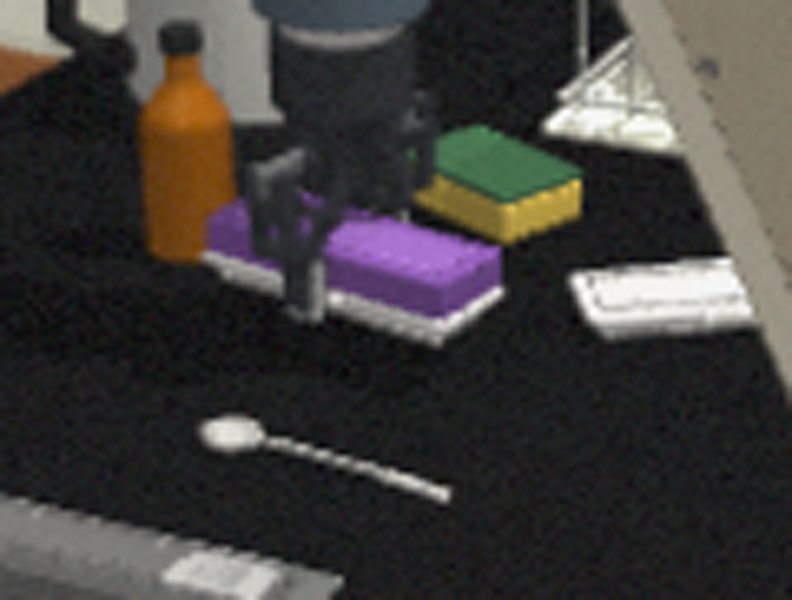

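Both lids are held together and level (crop: lid edge from (205,258) to (440,340), the cover still on it). I'll raise them and carry them over to the box.

```bash
python3 -m handwheel '[60,-0.2,0,0,0,0,0, 60,-0.7,0,0,0,0,0, 60,-1.4,0,0,0,0,0, 60,-2.2,0,0,0,0,0, 60,-3,0,0,0,0,0, 60,-3.6,0,0,0,0,0, 60,-4,0,0,0,0,0, 60,-4,0,0,0,0,0]'; python3 go.py 547 249 120 98.7
```

```text
clock: 13.5
tcp_pos: [0.5698, -0.2516, 0.1472]
tcp_rot: [0.087, 1.566, -0.088]
wrist_force: [0.2, -0.0, -2.1]
opening: 0.0661
p [ 569.8 -251.6  147.2] psi 83.6 shift [ 0.89  16.501 -2.609] turn [-15.07   0.17   0.05] t 13.5 q [ -9.  25.   8.   0. -74. -87.]
```

```bash
python3 -m handwheel '[60,0,0.3,0,0,0,0, 60,0,1,-0.1,-1,0,0, 60,0,2,-0.2,-2,0,0, 60,0,3.2,-0.4,-3,0,0, 60,0,4.4,-0.6,-4,0,0, 60,0,5.6,-0.8,-5,0,0, 60,0,6.8,-1,-6,0,0, 60,0,8,-1.2,-7,0,0, 60,0,9.2,-1.4,-8,0,0, 60,0,10.2,-1.6,-9,0,0, 60,0,11,-1.7,-10,0,0, 60,0,11.5,-1.8,-10,0,0]'; python3 go.py 547 249 120 98.7
```

```text
clock: 14.7
tcp_pos: [0.5525, 0.0995, 0.144]
tcp_rot: [-0.051, 1.573, 0.051]
wrist_force: [0.5, -0.8, -1.6]
opening: 0.0663
p [552.5  99.5 144. ] psi 93.7 shift [0.797 4.986 0.143] turn [-4.97 -0.15  0.02] t 14.7 q [  26.   18.   -2.   -0.  -70. -112.]
```

```bash
python3 -m handwheel '[60,0,0.8,0,-1,0,0, 60,0,1.9,0.05,-2,0,0, 60,0.1,3,0.1,-3,0,0, 60,0.2,4,0.1,-4,0,0, 60,0.4,4.6,0.14,-5,0,0, 60,0.7,4.9,0.14,-5,0,0, 60,0.8,5,0.14,-5,0,0, 60,0.8,5,0.14,-5,0,0]'; python3 go.py 547 249 70 98.7;  python3 - <<'E'
from h import *
a=read_camera("top");b=read_camera("side");cv2.imwrite("pics/t8raw.png",a);cv2.imwrite("pics/s8raw.png",b)
g=np.hstack([cv2.resize(a[130:230,95:195],(400,400),interpolation=cv2.INTER_CUBIC),cv2.resize(b[180:290,105:215],(400,400),interpolation=cv2.INTER_CUBIC)])
cv2.imwrite("pics/c8.png",g)
E
```

```text
clock: 15.5
tcp_pos: [0.5478, 0.2465, 0.1203]
tcp_rot: [-0.119, 1.57, 0.117]
wrist_force: [0.0, -0.6, -0.7]
opening: 0.0662
p [547.8 246.5 120.3] psi 98.6 shift [ 1.676  0.087 -0.01 ] turn [-0.12 -0.13  0.07] t 15.5 q [  39.   23.    2.   -0.  -69. -121.]
```

View pics/c8.png

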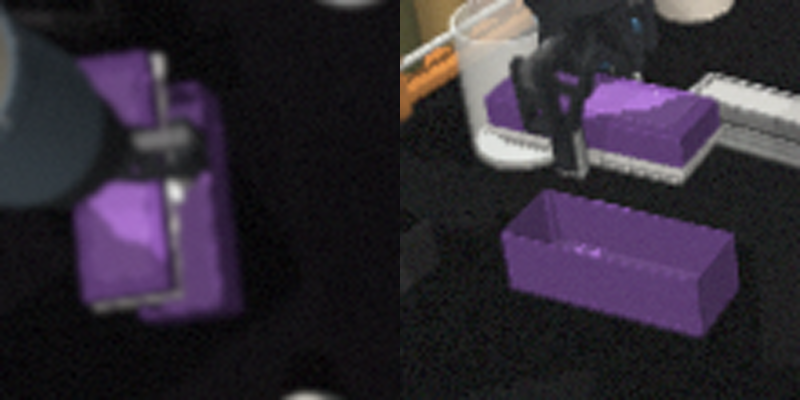

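Run:
```python
from h import *
s=np.array([[503,232],[700,268],[737,232],[553,192]],float);s[:,0]-=400
P=cast("side",s*.275+[105,180],.05)[:,:2]*1000
print("box side corners",P.round(),"ctr",P.mean(0).round(1),"rect",cv2.minAreaRect(P.astype(np.float32)))
lc=np.array([[95,308],[181,294]])/4+[95,130]
print("lid -x corners top cam",cast("top",lc,.142)[:,:2]*1000)
a=np.radians(8.6);u=np.array([np.cos(a),np.sin(a)]);v=np.array([-u[1],u[0]])
print("expected",np.array([547.8,246.5])-80*u+29*v,np.array([547.8,246.5])-80*u-29*v)
l=np.array([[280,183],[318,142]])*.275+[105,180]
print("lid -x corners side, flange bottom .136",cast("side",l,.136)[:,:2]*1000, "exp same")
a=np.array([[142,318],[243,312]])/4+[95,130]
print("box -x end at floor z0 from top",cast("top",a,0)[:,:2]*1000)
# box from earlier unobstructed top pic, stricter colour
im=cv2.imread("pics/t4.png");hsv=cv2.cvtColor(im,cv2.COLOR_BGR2HSV)
from meas import box
for v0 in(30,45,60):
    m=(hsv[...,0]>120)&(hsv[...,0]<160)&(hsv[...,1]>90)&(hsv[...,2]>v0);m[:,200:]=0
    print(v0,box(m,.05,0,(1,1)))
```

```text
box side corners [[618. 288.]
 [468. 252.]
 [469. 207.]
 [619. 234.]] ctr [543.6 245. ] rect ((543.65673828125, 247.24652099609375), (161.48727416992188, 53.57307052612305), 10.200557708740234)
lid -x corners top cam [[460.16671187 261.1191077 ]
 [469.41480982 206.26652372]]
expected [464.36296456 263.21110757] [473.03601448 205.86323747]
lid -x corners side, flange bottom .136 [[461.27342921 268.26870758]
 [467.81285974 217.98156373]] exp same
box -x end at floor z0 from top [[465.05398283 277.9104272 ]
 [469.79243277 204.38790465]]
30 (array([547. , 249.2]), array([166.5,  64.6]), np.float32(8.8))
45 (array([547.3, 249.8]), array([161.6,  59.7]), np.float32(8.7))
60 (array([547. , 252.8]), array([160.2,  52.3]), np.float32(8.7))
```

```bash
python3 go.py 549.5 249.5 52 98.7; python3 -m handwheel '[60,0.3,0.1,-0.04,0,0,0, 60,0.9,0.1,-0.04,0,0,0, 60,1.5,0.1,-0.05,0,0,0, 60,2,0.1,-0.05,0,0,0, 60,2.25,0.1,-0.05,0,0,0, 60,2.3,0.1,-0.05,0,0,0, 60,2.3,0.1,-0.05,0,0,0]';python3 go.py 549.5 249.5 34 98.7
```

```text
p [548.5 246.4 121.6] psi 98.6 shift [2.318 0.097 0.048] turn [-0.14 -0.01  0.02] t 15.6 q [  39.   23.    3.    0.  -69. -121.]
clock: 16.3
tcp_pos: [0.5467, 0.2502, 0.0529]
tcp_rot: [-0.118, 1.567, 0.118]
wrist_force: [0.2, 0.3, -2.0]
opening: 0.066
p [546.7 250.2  52.9] psi 98.6 shift [ 0.629 -0.037  0.088] turn [-0.07  0.04 -0.  ] t 16.3 q [  39.   27.   -3.    0.  -60. -121.]
```

```bash
python3 -m handwheel '[60,0,-0.03,0.09,0,0,0, 60,0.1,-0.03,0.09,0,0,0, 60,0.2,-0.03,0.09,0,0,0, 60,0.3,-0.03,0.09,0,0,0, 60,0.3,-0.03,0.09,0,0,0]'; python3 -m handwheel '[60,0.05,0,0,0,0,0, 60,0.1,0,0,0,0,0, 60,0.15,0,0,0,0,0, 60,0.15,0,0,0,0,0]';python3 go.py 549.5 249.5 34 98.7
```

```text
clock: 16.8
tcp_pos: [0.5488, 0.2495, 0.0429]
tcp_rot: [-0.119, 1.569, 0.118]
wrist_force: [-0.2, 0.0, -1.3]
opening: 0.0664
clock: 17.2
tcp_pos: [0.5491, 0.2496, 0.0388]
tcp_rot: [-0.118, 1.568, 0.118]
wrist_force: [0.4, -0.5, -0.7]
opening: 0.0662
p [549.1 249.6  38.8] psi 98.6 shift [ 0.158 -0.004  0.013] turn [-0.07 -0.02  0.01] t 17.2 q [  39.   28.   -4.    0.  -59. -121.]
```

No contact so far with the plug 7 mm inside the rim. I'll go on down in small steps.

```bash
for i in 1 2; do python3 -m handwheel '[60,0.04,0,0,0,0,0, 60,0.07,0,0,0,0,0, 60,0.07,0,0,0,0,0]' | grep -E "tcp_pos|force"; done; python3 -m handwheel '[60,0.04,0,0,0,0,0, 60,0.04,0,0,0,0,0]'
```

```text
tcp_pos: [0.5491, 0.2496, 0.0367]
wrist_force: [0.6, -0.7, -0.4]
tcp_pos: [0.5491, 0.2497, 0.0346]
wrist_force: [0.2, -1.4, -1.0]
clock: 18.0
tcp_pos: [0.5493, 0.2497, 0.0342]
tcp_rot: [-0.118, 1.567, 0.118]
wrist_force: [-1.8, -0.6, 3.2]
opening: 0.0662
```

```bash
python3 -m handwheel '[60,0.03,0,0,0,0,0, 60,0.03,0,0,0,0,0]' | grep -E "pos|force"; python3 -m handwheel '[70,0,0,0,0,0,0, 76,0,0,0,0,0,0, 85,0,0,0,0,0,0, 85,0,0,0,0,0,0, 85,0,0,0,0,0,0]'; python3 -m handwheel '[85,-0.2,0,0,0,0,0, 85,-0.5,0,0,0,0,0, 85,-0.83,0,0,0,0,0, 85,-0.83,0,0,0,0,0]';  python3 go.py 549.5 249.5 58 98.7
python3 - <<'E'
from h import *
a=read_camera("top");b=read_camera("side")
g=np.hstack([cv2.resize(a[140:220,105:185],(400,400),interpolation=cv2.INTER_CUBIC),cv2.resize(b[200:280,120:200],(400,400),interpolation=cv2.INTER_CUBIC)])
cv2.imwrite("pics/c9.png",g)
E
```

```text
tcp_pos: [0.5493, 0.2498, 0.0341]
wrist_force: [-4.5, -1.8, 10.1]
clock: 18.7
tcp_pos: [0.5492, 0.2497, 0.0325]
tcp_rot: [-0.118, 1.568, 0.118]
wrist_force: [0.1, 0.1, -1.4]
opening: 0.0849
clock: 19.1
tcp_pos: [0.5505, 0.2504, 0.06]
tcp_rot: [-0.117, 1.564, 0.12]
wrist_force: [0.8, 0.1, 0.1]
opening: 0.085
p [550.5 250.4  60. ] psi 98.6 shift [ 0.067 -0.026 -0.037] turn [-0.05  0.22 -0.09] t 19.1 q [  39.   26.   -2.    0.  -61. -121.]
```

View pics/c9.png

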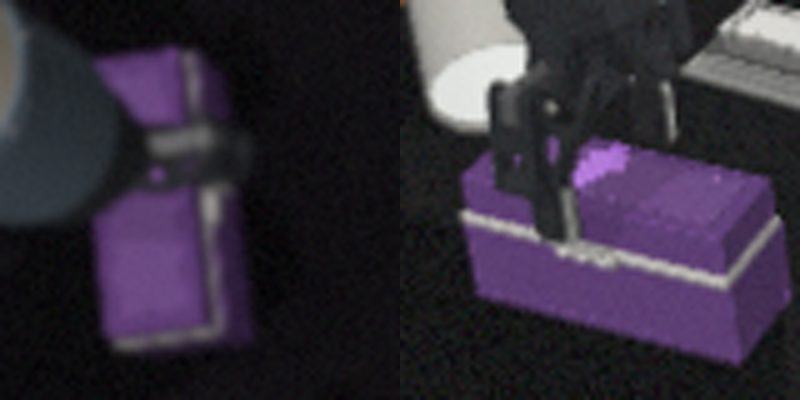

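Seated flush: the white flange is an even line on the rim (side crop (465,215) to (725,283)), and the fingers are off the tabs. Gripping the outer lid's sides.

```bash
python3 -m handwheel '[75,0.05,0,0,0,0,0, 65,0.05,0,0,0,0,0, 58,0.05,0,0,0,0,0, 55,0.05,0,0,0,0,0, 52,0.05,0,0,0,0,0, 46,0.05,0,0,0,0,0, 46,0.05,0,0,0,0,0, 46,0.05,0,0,0,0,0, 46,0.05,0,0,0,0,0]'; python3 -m handwheel '[46,-0.05,0,0,0,0,0, 46,-0.15,0,0,0,0,0, 46,-0.3,0,0,0,0,0, 46,-0.5,0,0,0,0,0, 46,-0.8,0,0,0,0,0, 46,-1.1,0,0,0,0,0, 46,-1.1,0,0,0,0,0]'; python3 go.py 549.5 249.5 148 98.7
```

```text
clock: 20.1
tcp_pos: [0.5493, 0.2498, 0.0562]
tcp_rot: [-0.118, 1.567, 0.118]
wrist_force: [-0.5, -0.3, 1.8]
opening: 0.0529
clock: 20.8
tcp_pos: [0.5502, 0.2503, 0.0912]
tcp_rot: [-0.117, 1.564, 0.12]
wrist_force: [1.5, 0.0, -0.5]
opening: 0.0528
p [550.2 250.3  91.2] psi 98.6 shift [-1.893 -0.021 -0.022] turn [-0.05  0.19 -0.07] t 20.8 q [  39.   25.    0.    0.  -65. -121.]
```

```bash
python3 -m handwheel '[46,-0.2,0,0,0,0,0, 46,-0.6,0,0,0,0,0, 46,-1.1,0,0,0,0,0, 46,-1.5,0,0,0,0,0, 46,-1.75,0,0,0,0,0, 46,-1.83,0,0,0,0,0, 46,-1.83,0,0,0,0,0, 46,-1.83,0,0,0,0,0, 46,-1.83,0,0,0,0,0]'; python3 go.py 549.5 249.5 148 98.7
python3 - <<'E'
from h import *
a=read_camera("top");b=read_camera("side");cv2.imwrite("pics/t10raw.png",a)
g=np.hstack([cv2.resize(a[130:250,95:215],(400,400),interpolation=cv2.INTER_CUBIC),cv2.resize(b[160:280,100:220],(400,400),interpolation=cv2.INTER_CUBIC)])
cv2.imwrite("pics/c10.png",g)
E
```

```text
clock: 21.7
tcp_pos: [0.5488, 0.2495, 0.1432]
tcp_rot: [-0.119, 1.569, 0.118]
wrist_force: [-0.3, 1.1, -1.1]
opening: 0.0528
p [548.8 249.5 143.2] psi 98.6 shift [-0.159 -0.004  0.022] turn [-0.07 -0.08  0.03] t 21.7 q [  39.   23.    5.   -0.  -72. -121.]
```

View pics/c10.png

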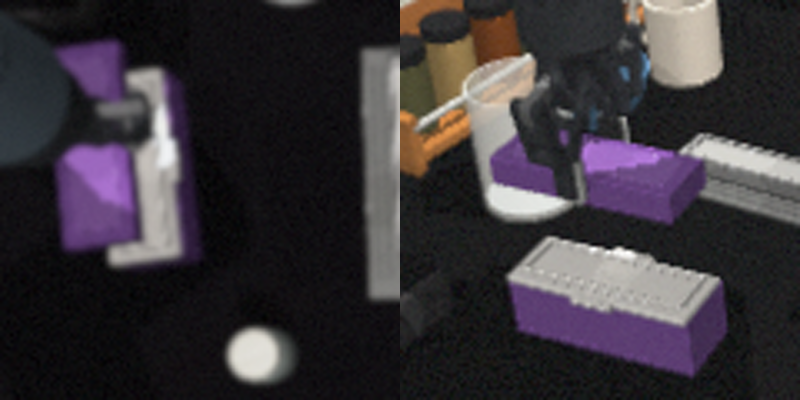

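Done as asked: the inner lid sits flush on the box (side crop (510,280) to (690,325), both tabs visible). The outer lid is held level, about 87 mm above where it was nested.

```bash
python3 -c "
from cell import hand_in
print(hand_in())"
```

```text
the job is handed in; nothing more can be done
None
```

The job is done and handed in at about 22 s of the 72 s allowed.

**What I did**
- **Case:** I lifted it off the box and laid it lengthwise on the mat, letting go at about 4.5 N of contact. My first grip was too deep to lay it down, so I regripped 12 mm higher before lifting.
- **Lids:** I took the leftmost inner lid, the one with the purple outer lid on it, by its tabs. I lowered both lids level into the box, let go of the tabs, then lifted the outer lid alone straight up.

**What the last checks showed**
- **Seating:** contact came with the gripper at 34.2 mm, the height worked out for a seated lid. A light press of about 10 N moved it no further.
- **Inner lid:** both cameras show it flush on the rim with the outer lid raised.
- **Outer lid:** it is held level, about 87 mm above where it was nested, and the grip is steady at 52.8 mm.
- **Case:** seen on the mat at about 93 mm clear height of the arm, partly hidden; the part visible in the last pictures is lying flat.

**What disagreed**
- The lid sat 2 to 4 mm off the gripper's centre along its length, so I corrected for that before lowering it.
- The box centre picked by hand from the side view was about 4 mm away from the top view's. I used the top view, whose size matched, and the lid went in without touching the sides.
- I did not re-measure the other things on the counter at the end; none showed any sign of having been touched.

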